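Stack the filings sieves on the shaker

ROBOT

A 7-joint arm with a two-finger parallel gripper is mounted at the origin on the work surface. World frame = base frame: x ahead of the robot, y to its left, z up, the work surface at z = 0. Lengths are in m, angles in rad, forces in N, time in s.
With the tool pointing down it reaches from about 0.4 to 0.85 m from the base axis. Payload 10.4 kg.
Tool frame: the origin (TCP) lies between the finger pads, 19 mm behind the fingertips; this is the grasp point; z points along the fingers, y is the line along which they close (so a half turn about z gives the same grasp; the last joint's range is limited). The gripper opens to 85 mm and grips with 20 to 120 N. Pads are 22 mm wide; open, the fingers measure 114 mm over their backs; the gripper's body (76 mm by 85 mm) begins 54 mm behind the grasp point. The pads swing forward as they close: fully open they stand 13 mm farther back than shut.
Start: joints at [1.288, 0.332, -0.065, 1.46, 0.022, 1.35, -0.088], TCP at [0.161, -0.604, 0.25] pointing down, gripper open.
Joint ranges: [-2.6, 2.6], [-0.5, 2.12], [-1.47, 1.34], [0.16, 2.42], [-1.27, 4.41], [0.06, 2.06], [-2.6, 2.6]. Speed limits (rad/s): [2.22, 2.22, 2.79, 2.79, 3.14, 3.14, 3.14].

INTERFACE

Orientations are given as a unit quaternion [x, y, z, w].
In Python, from workcell import get_obs, optics, job gives the robot as it stands. The module is installed in compiled form; this text tells all that it offers.
- The arm moves only by the tool send_rows, never from a script. Its argument "plan" is a list that holds one entry, the list of rows, each a list of 7 numbers: the turn, a rotation vector about the tool's x, y, z in units of 1.5 rad (1.0 is 1.5 rad), then the shift along the tool's x, y, z in units of 20 cm (1.0 is 20 cm), then the opening, from 0 (shut) to 1 (fully open). A call has 1 to 20 rows; each row shifts and turns the commanded pose from where the row before left it, along the tool's axes as they then stand; what a row does not reach is not made up. A row lasts 1/12 s, in which the tool goes at most 41.7 mm and 7.16 degrees, less where a joint would pass 70% of its speed; a pose out of reach is approached as far as the arm can. A call with a number of a shift or a turn outside -1 to 1 is refused whole. A call with a gripper value outside its range is refused whole. The fingers move at their own pace and stop on an object; "squeeze" is the grip in N (left out, the last holds). Time passes only in rows, so rows that do not move let the fingers close. It gives the time, the measured TCP pose, the force, the opening and the grip force at its end, in the units of the state.
- get_obs(): the state, without advancing time (a new reading comes with each control period).
- optics.camera(name): name is "side" or "top"; returns the picture (400x640x3 uint8, red, green, blue); there is no depth.
- optics.get_calibration(name): a dict with "intrinsics" (3x3 intrinsics, pixels), "world_from_camera" (4x4, takes a point from camera to world coordinates). Camera axes: x right, y up, looking along -z (the intrinsics and any distortion apply to the point x, -y, -z); pixel columns grow to the right and rows downward; lengths in m; the calibration is good to about 2 mm. A picture is of the moment at which its call begins. get_calibration takes no time and is no camera call.
- job.hand_in(): hands the job in; it is judged then, once.
The state is a dict: "clock": time; "joint_pos": joint angles; "joint_velocities": joint speeds; "tau": joint torques, N m; "position": TCP position; "ee_rot": TCP orientation; "ft_force": force on the tool from outside, world axes, zero at the start; "torque": the same for the moment, N m; "grip_width": opening from 0.0 (shut) to 1.0 (fully open); "grasp_force": force on a finger pad.
Only numpy, scipy, OpenCV 4.12 (cv2) and the standard library are available. Lean on these libraries where they do the work, as an engineer would, in place of code of your own. Each camera call takes 0.05 s, during which the arm holds its last target. There are 200 camera calls.

TASK

Set up the sieve stack for sorting the bench filings: on the shaker's brass ring build, from the bottom up and one part at a time, the aluminium catch pan, then the blue fine sieve, then the green coarse sieve, and last the black lid, each set down (not dropped) and fully seated before the next. The red sieve is not needed: leave it and everything else on the bench where it is.

Things in the scene. Friction and masses are not known exactly. Their poses are not given: they have to be found in the camera images.
- pan: Catch pan: bare aluminium cup, plain white floor, no mesh. 60 mm outer diameter, 32 mm tall, 90 g. Origin: centre of underside, z up; round, yaw is free. From below: a spigot 47 mm wide, 6 mm high, 2.3 mm chamfer (it stands on this), then the 60 mm wall from 6 to 32 mm, mouth 52 mm wide, inner floor at 10 mm. Grip from above across the 60 mm wall, TCP about 26 mm above the origin.
- fine_sieve: Fine sieve: blue frame, close grey mesh floor, 80 g. Same shape and size as pan, origin at the centre of its underside. Its spigot drops 6 mm into the mouth of the part below, with 2.5 mm play all round, until its shoulder meets the rim: a seated part has its origin 26 mm above the origin of the part below. Grip as the pan.
- coarse_sieve: Coarse sieve: green frame, floor of wide brass mesh with few bars, 80 g. Same shape and size as pan, origin at the centre of its underside. Seats and is gripped like the fine sieve: origin 26 mm above that of the part below.
- lid: Lid: black disc 60 mm wide and 5 mm thick (6 to 11 mm above its origin) over a 47 mm spigot like the pan's; upright orange knob in the middle, 16 mm wide, 11 to 39 mm above the origin. Origin: centre of underside, z up. Seated, its origin is 26 mm above that of the part below. Grip the knob from above, TCP about 34 mm above the origin. 60 g.
- spare_sieve: Medium sieve, not wanted: red frame, grey mesh. Same shape and size as pan, origin at the centre of its underside. Loose; leave it where it is.
- shaker: Sieve shaker, fixed: white box 130 mm (x) by 120 mm (y), 45 mm high, with a brass ring on the middle of its top: 60 mm outside, 52 mm inside, rim 55 mm above the bench. Origin: centre of underside. It stands on the left or the right, the doming block on the other side.
- seat (a point): Point on the axis of the shaker's brass ring, 49 mm above the bench (6 mm below the ring's rim): where the origin of the seated pan comes to lie.
- wheel: Bystander: small loose abrasive wheel lying flat, brick red, 32 mm in diameter, 10 mm high. Origin: centre of underside.
- jar: Bystander: small loose glass jar with yellow cap, upright, 32 mm in diameter, 34 mm tall. Origin: centre of underside.
- doming_block: Bystander, fixed: round wooden base 116 mm wide and 50 mm high with a steel cube of 58 mm side on it, 90 mm high in all. Origin: centre of underside. (Nearer the robot a steel ring mandrel, fixed in a wooden cradle 47 mm high, lies across the bench, within 310 mm of the base.)
Not all that is in view belongs to the job. Leave any purple look-alike of the lid alone.

How it is judged:
By the outcome, as a careful person would: the job done as asked, in the order asked, and still so for the second after the job is handed in, with the robot touching nothing.
It also fails if it takes over 96 s, if anything falls off the work surface, if the arm or the gripper's body presses on something with over 40 N, if the wrist force passes 120 N, or if a joint passes its speed limit or range.

## Working session

There is one attempt and no reset: what is moved stays moved. The work goes in short steps, Python scripts to look and compute and a tool call to move; the robot and the scene stay as the last step left them, time stands still between calls to the robot, and variables do not carry over. Pictures are saved under pics/ and viewed, at most 14 in all, crops included, and the job is handed in when it is done.

Besides the shell and the picture viewer there is one more tool, called after "Request:" in YAML: its name, and indented under it one key for each argument. send_rows: Moves the arm, as the interface text tells. Its arguments: {"type":"object","properties":{"plan":{"type":"array"},"squeeze":{"type":"number"}},"required":["plan"]}

```bash
mkdir -p pics; python3 - <<'E'
from workcell import get_obs, optics
import cv2
o=get_obs()
for k in("clock","position","ee_rot","grip_width","ft_force"):print(k,o[k])
for n in("side","top"):
    cv2.imwrite(f"pics/{n}0.png",optics.camera(n)[:,:,::-1]); c=optics.get_calibration(n)
    print(c)
E
```

```text
clock 0.0
position [ 0.16046082 -0.60368319  0.24922534]
ee_rot [ 9.91572094e-01  1.29554120e-01 -1.21308156e-04 -7.04975081e-04]
grip_width 0.9982869146152963
ft_force [-0.47491759  0.25433942 -0.42753008]
{'intrinsics': array([[462.03353637,   0.        , 321.83233543],
       [  0.        , 462.03353637, 199.43433842],
       [  0.        ,   0.        ,   1.        ]]), 'world_from_camera': array([[-0.98354814,  0.10349151, -0.14806268,  0.35863009],
       [-0.18026221, -0.61568599,  0.76709602,  0.77059244],
       [-0.01177219,  0.78116597,  0.62421242,  0.70249427],
       [ 0.        ,  0.        ,  0.        ,  1.        ]])}
{'intrinsics': array([[363.8858691 ,   0.        , 322.48244661],
       [  0.        , 363.8858691 , 199.35113437],
       [  0.        ,   0.        ,   1.        ]]), 'world_from_camera': array([[ 0.02413876,  0.98534787, -0.16883987,  0.3815266 ],
       [-0.99968759,  0.02488681,  0.0023155 , -0.01948284],
       [ 0.00648346,  0.16873123,  0.98564077,  0.75169754],
       [ 0.        ,  0.        ,  0.        ,  1.        ]])}
```

View pics/top0.png

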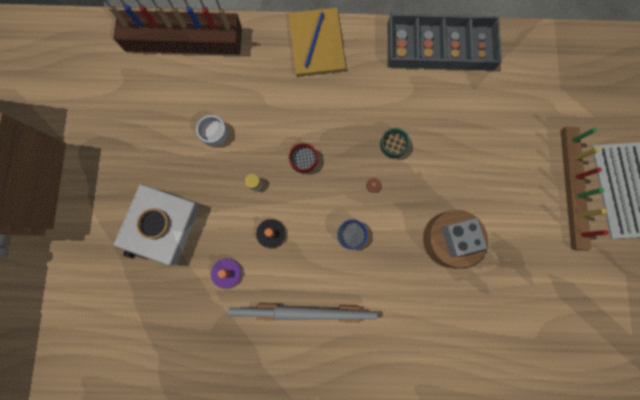

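View pics/side0.png

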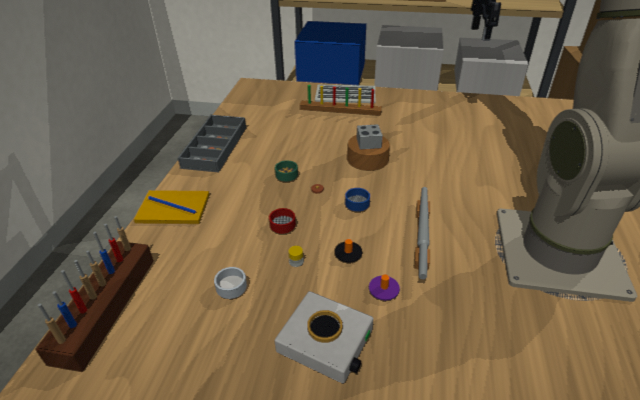

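Candidates (top pixel):
- Pan: white cup at (211,129).
- Fine sieve: blue (353,235). Coarse sieve: green (395,143). The red one at (303,158) is the spare.
- Lid: black with orange knob (270,234). The purple look-alike is at (226,273).
- Brass ring: (153,223) on the left-hand shaker.
- Jar (253,182), wheel (373,185), doming block (457,238).

The side view agrees. Next I'll make one crop montage and measure.

```bash
cat > h.py <<'E'
import cv2, numpy as np
from scipy.optimize import fsolve
from workcell import get_obs, optics
def proj(n,P):
    c=optics.get_calibration(n); T=np.linalg.inv(c["world_from_camera"])
    q=np.c_[P,np.ones(len(P))]@T.T[:,:3]; q=q*[1,-1,-1]; u=q@c["intrinsics"].T
    return u[:,:2]/u[:,2:]
A=np.linspace(0,2*np.pi,60)
def circ(x,y,z,r): return np.c_[x+r*np.cos(A),y+r*np.sin(A),0*A+z]
CUP=[(6,30),(32,30)]; LID=[(6,30),(11,30),(39,8)]; RING=[(45,30),(55,30)]
def cen(p):
    h=cv2.convexHull(np.float32(p).reshape(-1,1,2)); m=cv2.moments(h)
    return np.array([m["m10"],m["m01"]])/m["m00"], m["m00"]
def model(n,xy,S,z0=0): return np.vstack([proj(n,circ(xy[0],xy[1],z0+z/1e3,r/1e3)) for z,r in S])
def mask(im,kind):
    H,S,V=cv2.split(cv2.cvtColor(im,cv2.COLOR_RGB2HSV)); H=H.astype(int)
    return {"blue":(H>100)&(H<130)&(S>90),"green":(H>60)&(H<95)&(S>70),
     "white":(S<60)&(V>85),"lid":(V<45)|((H<12)&(S>170)&(V>100)),"black":V<45,
     "red":((H>172)|(H<6))&(S>140),"brass":(H>14)&(H<28)&(S>120)}[kind].astype(np.uint8)
def find(n,im,seed,kind,S,z0=0,w=26):
    x0,y0=int(seed[0])-w,int(seed[1])-w
    x0,y0=max(x0,0),max(y0,0)
    m=mask(im[y0:y0+2*w,x0:x0+2*w],kind); 
    k,L,st,_=cv2.connectedComponentsWithStats(m,connectivity=8)
    big=[i for i in range(1,k) if st[i,4]>=12]
    p=np.argwhere(np.isin(L,big))[:,::-1].astype(float)
    p=np.vstack([p+d for d in([.5,.5],[-.5,.5],[.5,-.5],[-.5,-.5])])+[x0,y0]
    c,a=cen(p)
    xy=fsolve(lambda q:cen(model(n,q,S,z0))[0]-c,[.4,.1])
    return xy,c,a,cen(model(n,xy,S,z0))[1],cv2.convexHull(np.float32(p).reshape(-1,1,2))
E
python3 - <<'E'
from h import *
I={n:optics.camera(n) for n in("top","side")}
T=[("pan","white",CUP,(211,129),(231,283)),("fine","blue",CUP,(353,235),(357,200)),("coarse","green",CUP,(395,143),(286,172)),("lid","lid",LID,(270,234),(348,252)),("ring","brass",RING,(153,223),(325,326)),("spare","red",CUP,(303,158),(282,221))]
rows=[]
for t,k,S,a,b in T:
    r=[]
    for n,s in(("top",a),("side",b)):
        w=26
        xy,c,ar,am,h=find(n,I[n],s,k,S,w=w)
        print(t,n,xy.round(4),c.round(1),round(ar),round(am))
        d=cv2.resize(I[n],None,fx=5,fy=5,interpolation=cv2.INTER_CUBIC)
        cv2.polylines(d,[np.int32(h*5+2)],True,(255,0,255),1)
        hm=cv2.convexHull(np.float32(model(n,xy,S)).reshape(-1,1,2)); cv2.polylines(d,[np.int32(hm*5+2)],True,(0,255,255),1)
        x,y=s; d=cv2.copyMakeBorder(d,0,200,0,200,0); r.append(cv2.resize(d[(y-26)*5:(y+26)*5,(x-26)*5:(x+26)*5],(133,200) if 0 else (200,200)))
    rows.append(np.vstack(r))
out=np.hstack(rows); out=cv2.resize(out,(800,int(out.shape[0]*800/out.shape[1])))
h=out.shape[1]//2
big=np.hstack(rows); big=np.vstack([big[:,:600],big[:,600:]]); big=cv2.resize(big,(450,600))
cv2.imwrite("pics/crops.png",big[:,:,::-1])
E
```

```text
pan top [0.6497 0.2172] [210.8 129.7] 818 772
pan side [0.4 0.1] [229.6 282.1] 850 748
fine top [ 0.4374 -0.0822] [352.2 234.1] 678 746
fine side [0.4 0.1] [357.4 199. ] 492 748
coarse top [ 0.6328 -0.1692] [394.5 142. ] 589 748
coarse side [0.4 0.1] [286.1 170.5] 400 748
lid top [0.4376 0.0801] [271.9 232.6] 490 692
lid side [0.4368 0.0837] [348.1 252.1] 456 525
ring top [0.4365 0.2814] [164.3 228.9] 21 835
ring side [0.4423 0.2913] [328.7 320.7] 1267 934
spare top [0.5949 0.0217] [302.8 157.1] 660 733
spare side [0.4 0.1] [282.  220.4] 576 748h.py:29: RuntimeWarning: The iteration is not making good progress, as measured by the 
 improvement from the last ten iterations.
  xy=fsolve(lambda q:cen(model(n,q,S,z0))[0]-c,[.4,.1])
```

View pics/crops.png

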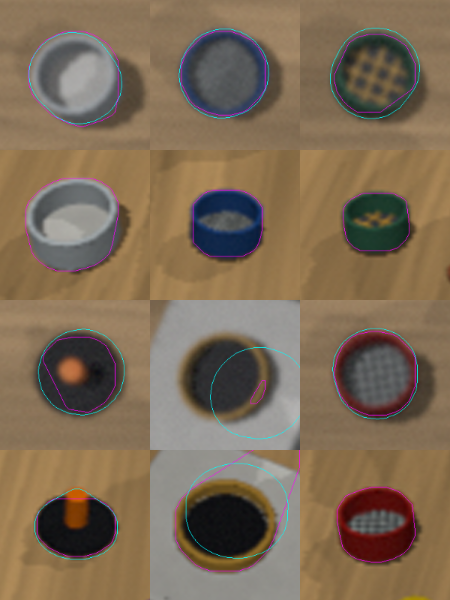

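The crops confirm the choices: pan is white and bare, fine is blue with grey mesh, coarse is green with brass mesh, and the lid is black with an orange knob. The thresholds and the solver need tuning.

```bash
sed -i 's/np.float32(p).reshape(-1,1,2)); m=cv2.moments(h)/np.float32(p).reshape(-1,1,2)); m=cv2.moments(h)/; s/z0))\[0\]-c,\[.4,.1\])/z0))[0]-c,[.5,.1],epsfcn=1e-4,xtol=1e-4)/; s/(H>60)&(H<95)&(S>70)/(H>45)\&(H<95)\&(S>45)/; s/"lid":(V<45)/"lid":(V<62)/; s/(H>14)&(H<28)&(S>120)/(H>10)\&(H<30)\&(S>70)/; s/&(S>140),/\&(S>120),/' h.py
python3 - <<'E'
from h import *
I={n:optics.camera(n) for n in("top","side")}
T=[("pan","white",CUP,(211,129),(231,283)),("fine","blue",CUP,(353,235),(357,200)),("coarse","green",CUP,(395,143),(286,172)),("lid","lid",LID,(270,234),(348,252)),("ring","brass",RING,(153,223),(325,324)),("spare","red",CUP,(303,158),(282,221))]
rows=[]
for t,k,S,a,b in T:
    r=[]
    for n,s in(("top",a),("side",b)):
        w=20 if t=="ring" else 26
        xy,c,ar,am,h=find(n,I[n],s,k,S,w=w)
        print(t,n,xy.round(4),c.round(1),round(ar),round(am))
        x,y=s; d=I[n][y-26:y+26,x-26:x+26]; d=cv2.resize(d,(200,200),interpolation=cv2.INTER_CUBIC); f=200/52
        for hh,col in((h,(255,0,255)),(cv2.convexHull(np.float32(model(n,xy,S)).reshape(-1,1,2)),(0,255,255))):
            cv2.polylines(d,[np.int32((hh-[x-26,y-26])*f+f/2)],True,col,1)
        r.append(d)
    rows.append(np.vstack(r))
big=np.hstack(rows); big=np.vstack([big[:,:600],big[:,600:]]); big=cv2.resize(big,(450,600))
cv2.imwrite("pics/crops2.png",big[:,:,::-1])
E
```

```text
pan top [0.6503 0.2175] [210.7 129.4] 802 772
pan side [0.651  0.2129] [229.6 282.1] 852 859
fine top [ 0.4375 -0.0822] [352.2 234.1] 676 746
fine side [ 0.4382 -0.0851] [357.3 199.1] 490 532
coarse top [ 0.6323 -0.1698] [394.8 142.2] 679 748
coarse side [ 0.6331 -0.1715] [286.  170.6] 420 438
lid top [0.4362 0.0826] [270.6 233.3] 640 693
lid side [0.4369 0.0836] [348. 252.] 476 525
ring top [0.4466 0.3053] [152.4 223.4] 788 835
ring side [0.4477 0.3028] [324.5 325.8] 965 960
spare top [0.595  0.0215] [302.9 157. ] 670 733
spare side [0.5954 0.0193] [282.  220.4] 578 603
```

View pics/crops2.png

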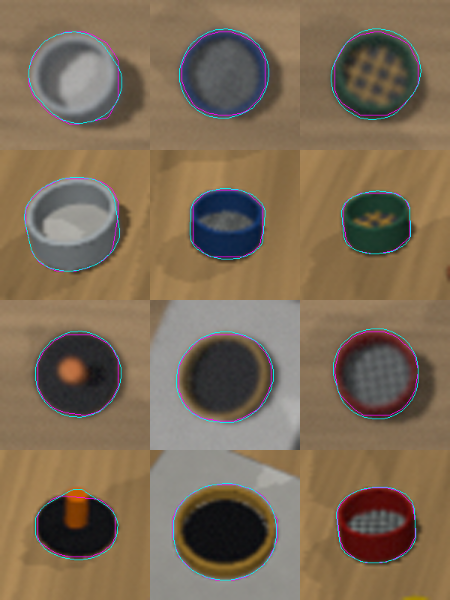

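The two cameras agree to 2–4 mm, and the heights and areas match the models. Averages:
- pan (0.6506, 0.2152)
- fine (0.438, -0.0836)
- coarse (0.6327, -0.1706)
- lid (0.4366, 0.083)
- ring (0.447, 0.304)

First I turn the tool so that x=+Y, y=+X, z=down, then travel to the pan.

Request:
send_rows:
  plan:
    - [[0,0,-0.0795,0,0,0,1],[0,0,-0.0795,0,0,0,1],[0,0,-0.0795,0,0,0,1],[0,0,-0.0795,0,0,0,1],[0,0,-0.0795,0,0,0,1],[0,0,-0.0795,0,0,0,1],[0,0,-0.0795,0,0,0,1],[0,0,-0.0795,0,0,0,1],[0,0,-0.0795,0,0,0,1],[0,0,-0.0795,0,0,0,1],[0,0,-0.0795,0,0,0,1],[0,0,0,0.157,0.094,0,1],[0,0,0,0.157,0.094,0,1],[0,0,0,0.157,0.094,0,1],[0,0,0,0.157,0.094,0,1],[0,0,0,0.157,0.094,0,1],[0,0,0,0.157,0.094,0,1],[0,0,0,0.157,0.094,0,1],[0,0,0,0.157,0.094,0,1],[0,0,0,0.157,0.094,0,1]]
  squeeze: 40

```text
clock: 1.97
position: [0.3301, -0.3197, 0.2501]
ee_rot: [0.707, 0.707, -0.0, 0.0]
ft_force: [0.4, -0.7, 0.6]
grip_width: 0.998
grasp_force: 0.0
```

Request:
send_rows:
  plan:
    - [[0,0,0,0.167,0.1,0,1],[0,0,0,0.167,0.1,0,1],[0,0,0,0.167,0.1,0,1],[0,0,0,0.167,0.1,0,1],[0,0,0,0.167,0.1,0,1],[0,0,0,0.167,0.1,0,1],[0,0,0,0.167,0.1,0,1],[0,0,0,0.167,0.1,0,1],[0,0,0,0.167,0.1,0,1],[0,0,0,0.167,0.1,0,1],[0,0,0,0.167,0.1,0,1],[0,0,0,0.167,0.1,0,1],[0,0,0,0.167,0.1,0,1],[0,0,0,0.167,0.1,0,1],[0,0,0,0.167,0.1,0,1],[0,0,0,0.167,0.1,0,1],[0,0,0,0,0,0.15,1],[0,0,0,0,0,0.15,1],[0,0,0,0,0,0.15,1],[0,0,0,0,0,0.1,1]]

```text
clock: 3.63
position: [0.6482, 0.213, 0.1366]
ee_rot: [0.707, 0.708, -0.001, -0.001]
ft_force: [-0.1, 0.4, -0.8]
grip_width: 1.001
grasp_force: 0.0
```

Request:
send_rows:
  plan:
    - [[0,0,0,0.01,0.007,0.13,1],[0,0,0,0,0,0.13,1],[0,0,0,0,0,0.13,1],[0,0,0,0,0,0.11,1],[0,0,0,0,0,0.055,1],[0,0,0,0,0,0,1],[0,0,0,0,0,0,0.5],[0,0,0,0,0,0,0.4],[0,0,0,0,0,0,0.4],[0,0,0,0,0,0,0.4],[0,0,0,0,0,0,0.4],[0,0,0,0,0,0,0.4],[0,0,0,0,0,0,0.4],[0,0,0,0,0,0,0.4]]

```text
clock: 4.8
position: [0.6517, 0.2159, 0.0313]
ee_rot: [0.707, 0.707, 0.001, 0.001]
ft_force: [0.3, -0.3, 6.2]
grip_width: 0.676
grasp_force: 43.5
```

Request:
send_rows:
  plan:
    - [[0,0,0,0,0,-0.05,0.4],[0,0,0,0,0,-0.1,0.4],[0,0,0,0,0,-0.15,0.4],[0,0,0,0,0,-0.15,0.4],[0,0,0,0,0,-0.15,0.4],[0,0,0,0,0,-0.1,0.4],[0,0,0,0.03,-0.07,0,0.4],[0,0,0,0.063,-0.146,0,0.4],[0,0,0,0.063,-0.146,0,0.4],[0,0,0,0.063,-0.146,0,0.4],[0,0,0,0.063,-0.146,0,0.4],[0,0,0,0.063,-0.146,0,0.4],[0,0,0,0.063,-0.146,0,0.4],[0,0,0,0.03,-0.07,0,0.4],[0,0,0,0,0,0,0.4],[0,0,0,0,0,0,0.4]]

```text
clock: 6.13
position: [0.4473, 0.303, 0.17]
ee_rot: [0.706, 0.708, 0.0, 0.001]
ft_force: [1.1, -1.1, -0.2]
grip_width: 0.677
grasp_force: 43.2
```

```bash
python3 - <<'E'
from h import *
o=get_obs();print(o["clock"],o["position"],o["ee_rot"],o["grip_width"])
I={n:optics.camera(n) for n in("top","side")}
d=[]
for n in I:
    u=proj(n,np.array([[.447,.304,o["position"][2]-.01]]))[0].astype(int); print(n,u)
    x,y=max(u[0],55),max(u[1],55)
    d.append(cv2.resize(I[n][y-55:y+55,x-55:x+55],(390,390),interpolation=cv2.INTER_CUBIC))
cv2.imwrite("pics/held1.png",np.hstack(d)[:,:,::-1])
E
```

```text
6.1333 [0.44731698 0.3029521  0.16995824] [7.06392802e-01 7.07819299e-01 4.90712700e-04 8.98825247e-04] 0.6769774352750028
top [122 216]
side [324 282]
```

View pics/held1.png

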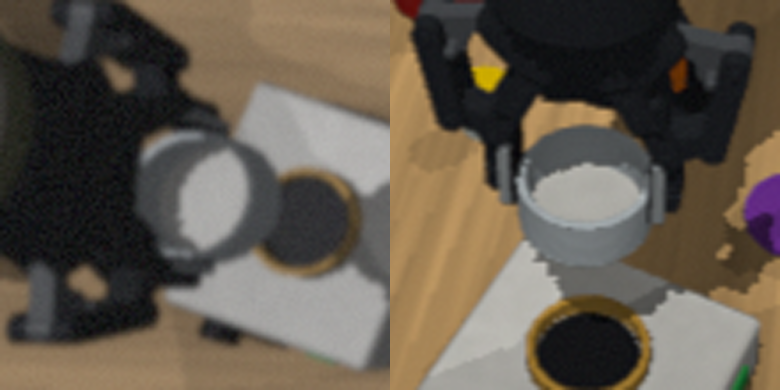

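The pan is held level above the ring. In the top view its hull is near (125.8, 216.3), in the side view near (324.4, 282). I'll solve for where it sits.

```bash
python3 - <<'E'
from h import *
for n,c in(("top",(125.8,216.3)),("side",(324.4,282.))):
  for z in(.137,.139,.141):
    s=lambda q:cen(model(n,q,CUP,z))[0]-c
    print(n,z,fsolve(s,[.45,.3],epsfcn=1e-4,xtol=1e-4).round(4))
E
```

```text
top 0.137 [0.4473 0.3003]
top 0.139 [0.447  0.2992]
top 0.141 [0.4468 0.2981]
side 0.137 [0.4475 0.2991]
side 0.139 [0.4472 0.3008]
side 0.141 [0.4469 0.3026]
```

Request:
send_rows:
  plan:
    - [[0,0,0,0,0,0.1,0.4],[0,0,0,0,0,0.1,0.4],[0,0,0,0,0,0.1,0.4],[0,0,0,0,0,0.07,0.4],[0,0,0,0,0,0.02,0.4],[0,0,0,0,0,0,0.4],[0,0,0,0,0,0,0.4]]

```text
clock: 6.82
position: [0.4478, 0.303, 0.0916]
ee_rot: [0.707, 0.707, 0.0, -0.0]
ft_force: [0.9, -0.1, -1.4]
grip_width: 0.677
grasp_force: 43.2
```

```bash
cat > ov.py <<'E'
from h import *
import sys
# overlay of the model at ring place per camera; args: z0 kind name
RT=dict(top=(.4466,.3053),side=(.4477,.3028))
def overlay(name,z0,S,dz=0):
    o=get_obs();print(o["clock"],o["position"].round(4),o["ft_force"].round(1),o["grip_width"])
    d=[]
    for n in RT:
        im=optics.camera(n); u=cen(model(n,RT[n],S,z0))[0]
        x,y=[max(int(v),35) for v in u]; f=390/70
        c=cv2.resize(im[y-35:y+35,x-35:x+35],(390,390),interpolation=cv2.INTER_CUBIC)
        for z,r in S:
            p=proj(n,circ(*RT[n],z0+z/1e3,r/1e3)); cv2.polylines(c,[np.int32((p-[x-35,y-35]+.5)*f).reshape(-1,1,2)],True,(255,0,255),1)
        d.append(c); print(n,x,y,"px/crop",f,"mm per crop px:",[(proj(n,np.array([[*(np.array(RT[n])+e),z0+.03]]))[0]-proj(n,np.array([[*RT[n],z0+.03]]))[0]).round(2)*f for e in([.001,0],[0,.001])])
    cv2.imwrite(f"pics/{name}.png",np.hstack(d)[:,:,::-1])
E
python3 -c "
from ov import *
overlay('low1',get_obs()['position'][2]-.031,CUP)"
```

```text
6.8167 [0.4478 0.303  0.0916] [ 0.9 -0.1 -1.4] 0.6771802968996643
top 144 221 px/crop 5.571428571428571 mm per crop px: [array([ 0.33428571, -3.06428571]), array([-3.06428571, -0.05571429])]
side 324 314 px/crop 5.571428571428571 mm per crop px: [array([-3.34285714, -0.50142857]), array([-0.61285714,  2.73      ])]
```

View pics/low1.png

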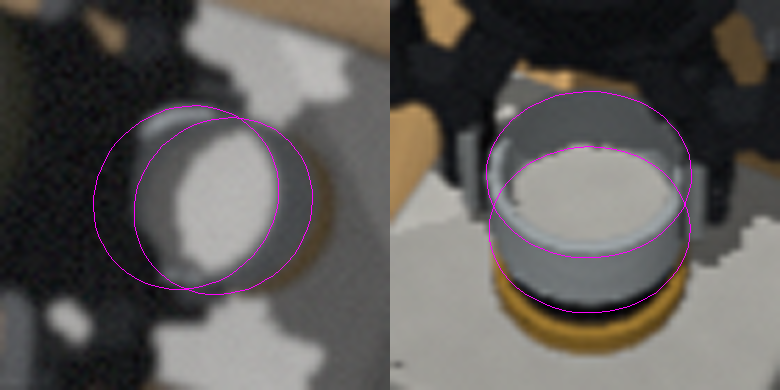

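The side view shows the pan about 3 mm short in y, while the top view shows it about right. I shift +1.5 mm in y, well inside the 4.8 mm capture range, and lower slowly.

Request:
send_rows:
  plan:
    - [[0,0,0,0.0075,0,0,0.4],[0,0,0,0,0,0.012,0.4],[0,0,0,0,0,0.012,0.4],[0,0,0,0,0,0.012,0.4],[0,0,0,0,0,0.01,0.4],[0,0,0,0,0,0.008,0.4],[0,0,0,0,0,0,0.4],[0,0,0,0,0,0,0.4]]

```text
clock: 7.58
position: [0.4473, 0.3043, 0.0804]
ee_rot: [0.707, 0.707, -0.0, 0.0]
ft_force: [-1.5, -1.2, 4.2]
grip_width: 0.676
grasp_force: 43.7
```

Request:
send_rows:
  plan:
    - [[0,0,0,0,0,0.005,0.4],[0,0,0,0,0,0.005,0.4],[0,0,0,0,0,0,0.4]]

```text
clock: 7.83
position: [0.4473, 0.3043, 0.0801]
ee_rot: [0.707, 0.707, -0.0, 0.001]
ft_force: [-10.1, -9.5, 28.4]
grip_width: 0.678
grasp_force: 46.0
```

Contact is firm at the expected seat height (TCP 0.080). Release, lift and go to the fine sieve.

Request:
send_rows:
  plan:
    - [[0,0,0,0,0,-0.008,0.4],[0,0,0,0,0,0,0.75],[0,0,0,0,0,0,1],[0,0,0,0,0,0,1],[0,0,0,0,0,0,1],[0,0,0,0,0,0,1],[0,0,0,0,0,-0.05,1],[0,0,0,0,0,-0.1,1],[0,0,0,0,0,-0.15,1],[0,0,0,0,0,-0.15,1],[0,0,0,0,0,-0.1,1],[0,0,0,-0.08,0,0,1],[0,0,0,-0.16,0,0,1],[0,0,0,-0.17,0,0,1],[0,0,0,-0.17,0,0,1],[0,0,0,-0.17,0,0,1],[0,0,0,-0.17,0,0,1],[0,0,0,-0.17,0,0,1],[0,0,0,-0.17,0,0,1],[0,0,0,-0.17,0,0,1]]

```text
clock: 9.5
position: [0.4473, 0.0169, 0.1907]
ee_rot: [0.707, 0.708, 0.0, 0.001]
ft_force: [1.7, 0.0, 0.5]
grip_width: 1.001
grasp_force: 0.0
```

```bash
python3 -c "
from ov import *
overlay('pan_set',.049,CUP)"
```

```text
9.5 [0.4473 0.0169 0.1907] [1.7 0.  0.5] 1.0005475592764674
top 147 222 px/crop 5.571428571428571 mm per crop px: [array([ 0.33428571, -3.00857143]), array([-3.00857143, -0.05571429])]
side 324 319 px/crop 5.571428571428571 mm per crop px: [array([-3.34285714, -0.50142857]), array([-0.61285714,  2.73      ])]
```

View pics/pan_set.png

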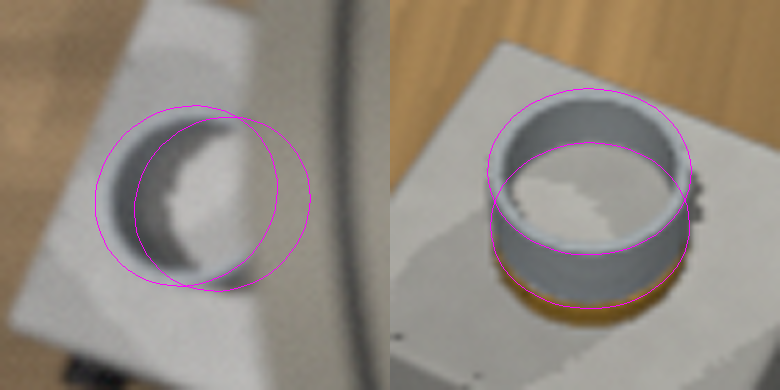

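The pan is seated on the ring: no gap, rim concentric with the model to about 1 mm (side rim 492–690, model 489–691). On to the fine sieve.

Request:
send_rows:
  plan:
    - [[0,0,0,-0.15,-0.01,0,1],[0,0,0,-0.15,-0.015,0,1],[0,0,0,-0.13,-0.015,0,1],[0,0,0,-0.072,-0.006,0.05,1],[0,0,0,0,0,0.15,1],[0,0,0,0,0,0.15,1],[0,0,0,0,0,0.15,1],[0,0,0,0,0,0.14,1],[0,0,0,0,0,0.11,1],[0,0,0,0,0,0.05,1],[0,0,0,0,0,0,1],[0,0,0,0,0,0,1]]

```text
clock: 10.6
position: [0.4388, -0.0814, 0.0303]
ee_rot: [0.707, 0.708, 0.0, -0.0]
ft_force: [-0.0, -0.3, -0.4]
grip_width: 0.995
grasp_force: 0.0
```

Request:
send_rows:
  plan:
    - [[0,0,0,-0.01,-0.003,0.01,1],[0,0,0,0,0,0,0.6],[0,0,0,0,0,0,0.4],[0,0,0,0,0,0,0.4],[0,0,0,0,0,0,0.4],[0,0,0,0,0,0,0.4],[0,0,0,0,0,0,0.4],[0,0,0,0,0,0,0.4],[0,0,0,0,0,0,0.4]]

```text
clock: 11.35
position: [0.4384, -0.0845, 0.0292]
ee_rot: [0.707, 0.707, -0.0, 0.001]
ft_force: [-4.3, 0.6, 13.9]
grip_width: 0.697
grasp_force: 40.2
```

Request:
send_rows:
  plan:
    - [[0,0,0,0,0,-0.02,0.4],[0,0,0,0,0,-0.08,0.4],[0,0,0,0,0,-0.15,0.4],[0,0,0,0,0,-0.15,0.4],[0,0,0,0,0,-0.15,0.4],[0,0,0,0,0,-0.15,0.4],[0,0,0,0,0,-0.1,0.4],[0,0,0,0.09,0.004,0,0.4],[0,0,0,0.15,0.004,0,0.4],[0,0,0,0.17,0.004,0,0.4],[0,0,0,0.17,0.004,0,0.4],[0,0,0,0.17,0.004,0,0.4],[0,0,0,0.17,0.004,0,0.4],[0,0,0,0.17,0.004,0,0.4],[0,0,0,0.17,0.004,0,0.4],[0,0,0,0.17,0.004,0,0.4],[0,0,0,0.17,0.004,0,0.4],[0,0,0,0.17,0.004,0,0.4],[0,0,0,0.17,0,0,0.4],[0,0,0,0,0,0,0.4]]

```text
clock: 13.02
position: [0.4437, 0.3111, 0.1886]
ee_rot: [0.704, 0.71, 0.001, -0.002]
ft_force: [-1.7, -0.2, 0.4]
grip_width: 0.693
grasp_force: 43.4
```

Request:
send_rows:
  plan:
    - [[0,0,0,0,0,0,0.4],[0,0,0,0,0,0.1,0.4],[0,0,0,0,0,0.1,0.4],[0,0,0,0,0,0.1,0.4],[0,0,0,0,0,0.05,0.4],[0,0,0,0,0,0,0.4],[0,0,0,0,0,0,0.4]]

```text
clock: 13.6
position: [0.4466, 0.3031, 0.1182]
ee_rot: [0.707, 0.707, -0.0, 0.0]
ft_force: [0.5, -0.4, -0.8]
grip_width: 0.691
grasp_force: 43.4
```

```bash
python3 -c "
from ov import *
overlay('low2',get_obs()['position'][2]-.029,CUP)"
```

```text
13.6 [0.4466 0.3031 0.1182] [ 0.5 -0.4 -0.8] 0.6905171884894848
top 137 219 px/crop 5.571428571428571 mm per crop px: [array([ 0.33428571, -3.17571429]), array([-3.17571429, -0.05571429])]
side 324 303 px/crop 5.571428571428571 mm per crop px: [array([-3.45428571, -0.44571429]), array([-0.61285714,  2.73      ])]
```

View pics/low2.png

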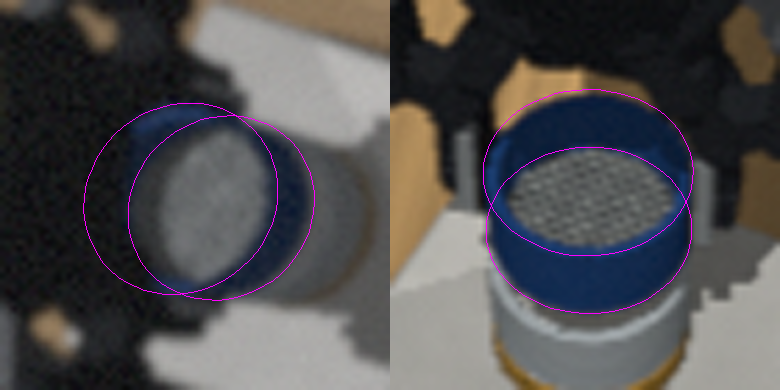

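The sieve is level and within about 1 mm of the ring axis in both views. Lowering.

Request:
send_rows:
  plan:
    - [[0,0,0,0.006,0.003,0.012,0.4],[0,0,0,0,0,0.012,0.4],[0,0,0,0,0,0.012,0.4],[0,0,0,0,0,0.012,0.4],[0,0,0,0,0,0.01,0.4],[0,0,0,0,0,0.008,0.4],[0,0,0,0,0,0.005,0.4],[0,0,0,0,0,0,0.4],[0,0,0,0,0,0,0.4]]

```text
clock: 14.45
position: [0.4469, 0.305, 0.1042]
ee_rot: [0.707, 0.707, -0.0, 0.0]
ft_force: [-3.0, -4.2, 11.4]
grip_width: 0.692
grasp_force: 44.4
```

Request:
send_rows:
  plan:
    - [[0,0,0,0,0,-0.004,0.4],[0,0,0,0,0,0,0.75],[0,0,0,0,0,0,1],[0,0,0,0,0,0,1],[0,0,0,0,0,0,1],[0,0,0,0,0,0,1],[0,0,0,0,0,-0.05,1],[0,0,0,0,0,-0.1,1],[0,0,0,0,0,-0.15,1],[0,0,0,0,0,-0.15,1],[0,0,0,0,0,-0.05,1],[0,0,0,-0.08,0.03,0,1],[0,0,0,-0.15,0.06,0,1],[0,0,0,-0.15,0.06,0,1],[0,0,0,-0.15,0.06,0,1],[0,0,0,-0.15,0.06,0,1],[0,0,0,-0.15,0.06,0,1],[0,0,0,-0.15,0.06,0,1],[0,0,0,-0.15,0.06,0,1],[0,0,0,-0.15,0.06,0,1]]

```text
clock: 16.12
position: [0.5494, 0.0476, 0.205]
ee_rot: [0.707, 0.707, 0.0, 0.0]
ft_force: [0.4, -0.4, 0.3]
grip_width: 1.003
grasp_force: 0.0
```

```bash
python3 -c "
from ov import *
overlay('fine_set',.075,CUP)"
```

```text
16.1167 [0.5494 0.0476 0.205 ] [ 0.4 -0.4  0.3] 1.0030526655738756
top 141 220 px/crop 5.571428571428571 mm per crop px: [array([ 0.33428571, -3.12      ]), array([-3.12      , -0.05571429])]
side 324 309 px/crop 5.571428571428571 mm per crop px: [array([-3.39857143, -0.50142857]), array([-0.61285714,  2.73      ])]
```

View pics/fine_set.png

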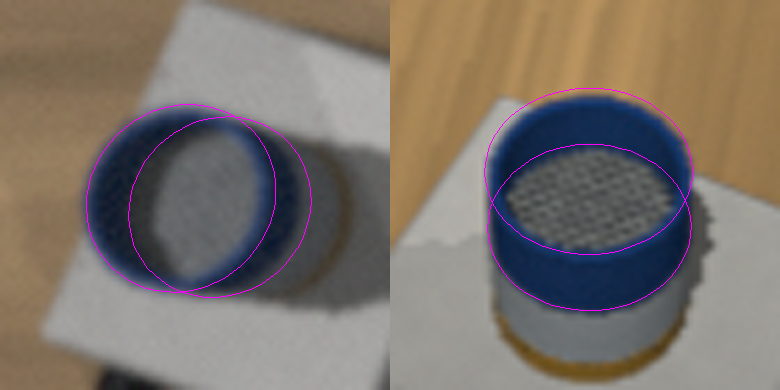

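The fine sieve is seated flush with no gap and coaxial to about 1 mm. Going for the coarse sieve.

Request:
send_rows:
  plan:
    - [[0,0,0,-0.17,0.063,0,1],[0,0,0,-0.17,0.063,0,1],[0,0,0,-0.17,0.063,0,1],[0,0,0,-0.17,0.063,0,1],[0,0,0,-0.17,0.063,0,1],[0,0,0,-0.16,0.063,0,1],[0,0,0,-0.085,0.04,0.03,1],[0,0,0,0,0,0.12,1],[0,0,0,0,0,0.15,1],[0,0,0,0,0,0.15,1],[0,0,0,0,0,0.15,1],[0,0,0,0,0,0.15,1],[0,0,0,0,0,0.09,1],[0,0,0,0,0,0.04,1],[0,0,0,0,0,0,1],[0,0,0,0,0,0,1]]

```text
clock: 17.55
position: [0.6334, -0.1695, 0.0294]
ee_rot: [0.707, 0.707, 0.0, 0.0]
ft_force: [-0.1, 1.1, 0.9]
grip_width: 1.003
grasp_force: 0.0
```

Request:
send_rows:
  plan:
    - [[0,0,0,-0.005,-0.003,0,1],[0,0,0,0,0,0,0.6],[0,0,0,0,0,0,0.4],[0,0,0,0,0,0,0.4],[0,0,0,0,0,0,0.4],[0,0,0,0,0,0,0.4],[0,0,0,0,0,0,0.4],[0,0,0,0,0,0,0.4],[0,0,0,0,0,0,0.4],[0,0,0,0,0,-0.02,0.4],[0,0,0,0,0,-0.1,0.4],[0,0,0,0,0,-0.15,0.4],[0,0,0,0,0,-0.15,0.4],[0,0,0,0,0,-0.15,0.4],[0,0,0,0,0,-0.15,0.4],[0,0,0,0,0,-0.1,0.4],[0,0,0,0,0,-0.04,0.4],[0,0,0,0,0,0,0.4]]

```text
clock: 19.05
position: [0.6331, -0.1708, 0.2026]
ee_rot: [0.707, 0.707, 0.001, 0.002]
ft_force: [0.4, -0.1, -0.5]
grip_width: 0.691
grasp_force: 43.3
```

Request:
send_rows:
  plan:
    - [[0,0,0,0.07,-0.03,0,0.4],[0,0,0,0.16,-0.0625,0,0.4],[0,0,0,0.16,-0.0625,0,0.4],[0,0,0,0.16,-0.0625,0,0.4],[0,0,0,0.16,-0.0625,0,0.4],[0,0,0,0.16,-0.0625,0,0.4],[0,0,0,0.16,-0.0625,0,0.4],[0,0,0,0.16,-0.0625,0,0.4],[0,0,0,0.16,-0.0625,0,0.4],[0,0,0,0.16,-0.0625,0,0.4],[0,0,0,0.16,-0.0625,0,0.4],[0,0,0,0.16,-0.0625,0,0.4],[0,0,0,0.16,-0.0625,0,0.4],[0,0,0,0.16,-0.0625,0,0.4],[0,0,0,0.16,-0.0625,0,0.4],[0,0,0,0.065,-0.025,0,0.4],[0,0,0,0,0,0,0.4],[0,0,0,0,0,0,0.4],[0,0,0,0,0,0,0.4]]

```text
clock: 20.63
position: [0.4462, 0.3027, 0.1992]
ee_rot: [0.707, 0.707, -0.001, 0.0]
ft_force: [-0.2, -0.3, -1.2]
grip_width: 0.693
grasp_force: 43.3
```

Request:
send_rows:
  plan:
    - [[0,0,0,0.007,0.003,0.08,0.4],[0,0,0,0,0,0.1,0.4],[0,0,0,0,0,0.07,0.4],[0,0,0,0,0,0.02,0.4],[0,0,0,0,0,0,0.4],[0,0,0,0,0,0,0.4]]

```text
clock: 21.13
position: [0.4468, 0.3052, 0.1467]
ee_rot: [0.707, 0.707, 0.0, -0.0]
ft_force: [-0.8, 0.0, -0.0]
grip_width: 0.689
grasp_force: 43.3
```

```bash
python3 -c "
from ov import *
overlay('low3',get_obs()['position'][2]-.030,CUP)"
```

```text
21.1333 [0.4468 0.3052 0.1467] [-0.8  0.  -0. ] 0.6890885211590599
top 129 218 px/crop 5.571428571428571 mm per crop px: [array([ 0.39      , -3.34285714]), array([-3.34285714, -0.05571429])]
side 323 292 px/crop 5.571428571428571 mm per crop px: [array([-3.51      , -0.44571429]), array([-0.61285714,  2.73      ])]
```

View pics/low3.png

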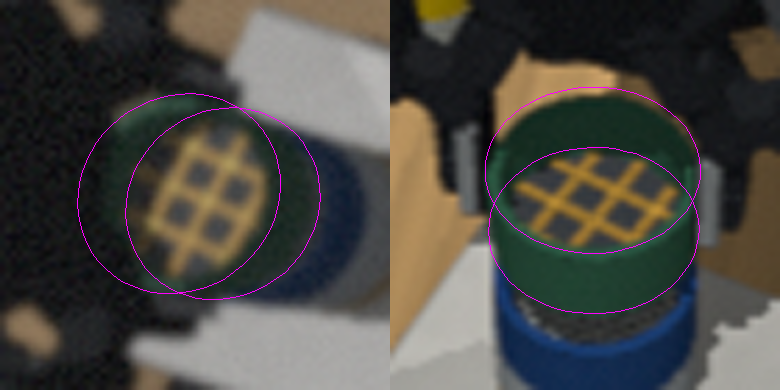

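The coarse sieve is centred over the blue one (green 491–699, blue 495–697). Lowering.

Request:
send_rows:
  plan:
    - [[0,0,0,0,0,0.012,0.4],[0,0,0,0,0,0.012,0.4],[0,0,0,0,0,0.012,0.4],[0,0,0,0,0,0.012,0.4],[0,0,0,0,0,0.01,0.4],[0,0,0,0,0,0.01,0.4],[0,0,0,0,0,0.007,0.4],[0,0,0,0,0,0,0.4],[0,0,0,0,0,0,0.4]]

```text
clock: 21.98
position: [0.4465, 0.3055, 0.1313]
ee_rot: [0.707, 0.707, 0.0, 0.0]
ft_force: [-0.1, -0.4, -1.1]
grip_width: 0.687
grasp_force: 43.3
```

Not yet in contact. A little lower.

Request:
send_rows:
  plan:
    - [[0,0,0,0,0,0.006,0.4],[0,0,0,0,0,0.006,0.4],[0,0,0,0,0,0,0.4],[0,0,0,0,0,0,0.4]]

```text
clock: 22.32
position: [0.4467, 0.3059, 0.131]
ee_rot: [0.707, 0.707, 0.0, 0.001]
ft_force: [-6.6, -6.6, 22.5]
grip_width: 0.694
grasp_force: 45.3
```

Contact at the expected 0.131. Release, then head for the lid.

Request:
send_rows:
  plan:
    - [[0,0,0,0,0,-0.009,0.4],[0,0,0,0,0,0,0.75],[0,0,0,0,0,0,1],[0,0,0,0,0,0,1],[0,0,0,0,0,0,1],[0,0,0,0,0,0,1],[0,0,0,0,0,-0.05,1],[0,0,0,0,0,-0.1,1],[0,0,0,0,0,-0.15,1],[0,0,0,0,0,-0.15,1],[0,0,0,0,0,-0.05,1],[0,0,0,-0.1,-0.006,0,1],[0,0,0,-0.16,-0.008,0,1],[0,0,0,-0.16,-0.008,0,1],[0,0,0,-0.16,-0.008,0,1],[0,0,0,-0.16,-0.008,0,1],[0,0,0,-0.16,-0.008,0,1],[0,0,0,-0.16,-0.006,0,1],[0,0,0,-0.05,0,0,1],[0,0,0,0,0,0,1]]

```text
clock: 23.98
position: [0.4363, 0.0803, 0.2311]
ee_rot: [0.709, 0.706, -0.0, 0.001]
ft_force: [-0.1, -0.3, 0.2]
grip_width: 1.0
grasp_force: 0.0
```

```bash
python3 -c "
from ov import *
overlay('coarse_set',.101,CUP)
im=optics.camera('side'); r=find('side',im,(348,252),'lid',LID); print(r[0],r[2],r[3])"
```

```text
23.9833 [0.4363 0.0803 0.2311] [-0.1 -0.3  0.2] 1.0000446833361165
top 133 219 px/crop 5.571428571428571 mm per crop px: [array([ 0.39      , -3.23142857]), array([-3.28714286, -0.05571429])]
side 324 298 px/crop 5.571428571428571 mm per crop px: [array([-3.45428571, -0.44571429]), array([-0.61285714,  2.73      ])]
[0.4367727  0.08349378] 472.5 525.1735110385343
```

View pics/coarse_set.png

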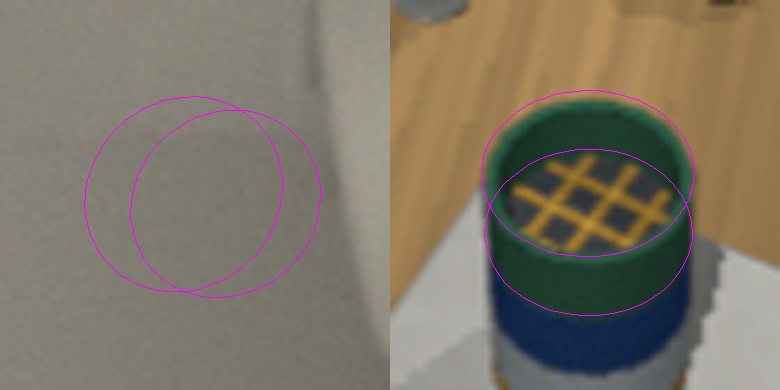

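The coarse sieve is seated flush, about 1.5–2 mm +y of the ring axis, consistent with the TCP at release (0.3055). The lid hasn't moved. Descending to its knob.

Request:
send_rows:
  plan:
    - [[0,0,0,0.013,0.002,0.08,1],[0,0,0,0,0,0.15,1],[0,0,0,0,0,0.15,1],[0,0,0,0,0,0.15,1],[0,0,0,0,0,0.15,1],[0,0,0,0,0,0.15,1],[0,0,0,0,0,0.1,1],[0,0,0,0,0,0.04,1],[0,0,0,0,0,0.01,1],[0,0,0,0,0,0,1],[0,0,0,0,0,0,1]]

```text
clock: 25.05
position: [0.4375, 0.0867, 0.036]
ee_rot: [0.707, 0.708, 0.001, 0.001]
ft_force: [-0.2, 0.1, 0.6]
grip_width: 0.997
grasp_force: 0.0
```

Request:
send_rows:
  plan:
    - [[0,0,0,-0.017,-0.002,0.004,1],[0,0,0,0,0,0,1],[0,0,0,0,0,0,0.6],[0,0,0,0,0,0,0.3],[0,0,0,0,0,0,0.1],[0,0,0,0,0,0,0],[0,0,0,0,0,0,0],[0,0,0,0,0,0,0],[0,0,0,0,0,0,0],[0,0,0,0,0,0,0],[0,0,0,0,0,0,0],[0,0,0,0,0,0,0]]

```text
clock: 26.05
position: [0.4363, 0.0827, 0.0341]
ee_rot: [0.707, 0.707, 0.0, 0.0]
ft_force: [-0.5, -0.3, 4.6]
grip_width: 0.173
grasp_force: 39.0
```

Request:
send_rows:
  plan:
    - [[0,0,0,0,0,-0.03,0],[0,0,0,0,0,-0.1,0],[0,0,0,0,0,-0.15,0],[0,0,0,0,0,-0.15,0],[0,0,0,0,0,-0.15,0],[0,0,0,0,0,-0.15,0],[0,0,0,0,0,-0.1,0],[0,0,0,0,0,-0.05,0],[0,0,0,0.06,0.004,0,0],[0,0,0,0.14,0.006,0,0],[0,0,0,0.15,0.007,0,0],[0,0,0,0.15,0.007,0,0],[0,0,0,0.15,0.007,0,0],[0,0,0,0.15,0.007,0,0],[0,0,0,0.15,0.007,0,0],[0,0,0,0.1,0.007,0,0],[0,0,0,0.065,0,0,0],[0,0,0,0,0,0,0],[0,0,0,0,0,0,0],[0,0,0,0,0,0,0]]

```text
clock: 27.72
position: [0.4465, 0.3047, 0.2093]
ee_rot: [0.707, 0.707, -0.001, 0.0]
ft_force: [0.1, 0.4, -1.3]
grip_width: 0.17
grasp_force: 39.1
```

Request:
send_rows:
  plan:
    - [[0,0,0,0.004,0,0.07,0],[0,0,0,0,0,0.07,0],[0,0,0,0,0,0.03,0],[0,0,0,0,0,0,0],[0,0,0,0,0,0,0]]

```text
clock: 28.13
position: [0.4463, 0.306, 0.1754]
ee_rot: [0.707, 0.707, -0.001, -0.0]
ft_force: [-0.2, -1.0, -0.3]
grip_width: 0.171
grasp_force: 39.1
```

```bash
python3 -c "
from ov import *
overlay('low4',get_obs()['position'][2]-.034,LID)"
```

```text
28.1333 [0.4463 0.306  0.1754] [-0.2 -1.  -0.3] 0.170809815033881
top 125 217 px/crop 5.571428571428571 mm per crop px: [array([ 0.39      , -3.45428571]), array([-3.51      , -0.11142857])]
side 323 286 px/crop 5.571428571428571 mm per crop px: [array([-3.62142857, -0.44571429]), array([-0.66857143,  2.73      ])]
```

View pics/low4.png

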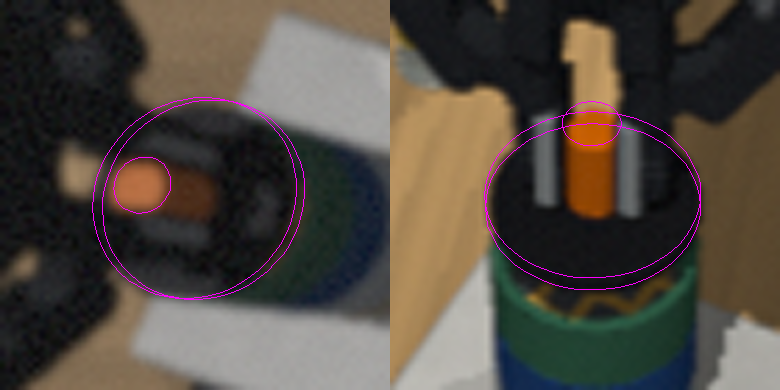

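The lid is held level. Its knob matches the model in both views, and its disc looks about 1–2 mm short in y in the side view. I nudge +1 mm and lower slowly.

Request:
send_rows:
  plan:
    - [[0,0,0,0.005,0,0.01,0],[0,0,0,0,0,0.012,0],[0,0,0,0,0,0.012,0],[0,0,0,0,0,0.012,0],[0,0,0,0,0,0.01,0],[0,0,0,0,0,0.008,0],[0,0,0,0,0,0.006,0],[0,0,0,0,0,0,0],[0,0,0,0,0,0,0]]

```text
clock: 28.98
position: [0.4465, 0.3075, 0.162]
ee_rot: [0.707, 0.707, -0.0, -0.0]
ft_force: [-0.2, 0.0, -0.6]
grip_width: 0.174
grasp_force: 39.1
```

Request:
send_rows:
  plan:
    - [[0,0,0,0,0,0.006,0],[0,0,0,0,0,0.005,0],[0,0,0,0,0,0,0],[0,0,0,0,0,0,0]]

```text
clock: 29.32
position: [0.4469, 0.3079, 0.1611]
ee_rot: [0.707, 0.707, 0.001, 0.0]
ft_force: [-2.4, -2.3, 12.5]
grip_width: 0.168
grasp_force: 40.2
```

Contact at the expected 0.161. Release and retreat.

Request:
send_rows:
  plan:
    - [[0,0,0,0,0,-0.004,0],[0,0,0,0,0,0,0.3],[0,0,0,0,0,0,0.5],[0,0,0,0,0,0,0.6],[0,0,0,0,0,0,0.6],[0,0,0,0,0,0,0.6],[0,0,0,0,0,-0.05,0.6],[0,0,0,0,0,-0.1,0.6],[0,0,0,0,0,-0.1,0.6],[0,0,0,0,0,-0.1,0.6],[0,0,0,-0.1,0,0,0.6],[0,0,0,-0.17,0,0,0.6],[0,0,0,-0.17,0,0,0.6],[0,0,0,-0.17,0,0,0.6],[0,0,0,-0.17,0,0,0.6],[0,0,0,-0.17,0,0,0.6],[0,0,0,-0.17,0,0,0.6],[0,0,0,-0.17,0,0,0.6],[0,0,0,-0.1,0,0,0.6],[0,0,0,0,0,0,0.6]]

```text
clock: 30.98
position: [0.4468, 0.0248, 0.2311]
ee_rot: [0.709, 0.705, -0.001, 0.001]
ft_force: [-0.4, 0.2, -0.3]
grip_width: 0.601
grasp_force: 0.0
```

```bash
python3 -c "
from ov import *
o=get_obs();print(o['clock'],o['position'],o['ft_force'])
s=optics.camera('side');t=optics.camera('top')
f=lambda i,x,y,w:cv2.resize(i[y:y+w,x:x+w],(400,400),interpolation=cv2.INTER_CUBIC)
big=np.hstack([f(s,265,230,130),cv2.resize(s[120:400,200:480],(400,400))])
cv2.imwrite('pics/final.png',big[:,:,::-1])
for n,im,sd in(('side',s,(282,221)),('top',t,(303,158))):
  print(n,find(n,im,sd,'red',CUP)[0])"
```

```text
30.9833 [0.4467516  0.02480756 0.23111759] [-0.42439166  0.21260629 -0.31862104]
side [0.59545091 0.01940384]
top [0.5 0.1]h.py:13: RuntimeWarning: invalid value encountered in divide
  return np.array([m["m10"],m["m01"]])/m["m00"], m["m00"]
h.py:29: RuntimeWarning: The iteration is not making good progress, as measured by the 
 improvement from the last ten iterations.
  xy=fsolve(lambda q:cen(model(n,q,S,z0))[0]-c,[.5,.1],epsfcn=1e-4,xtol=1e-4)
```

View pics/final.png

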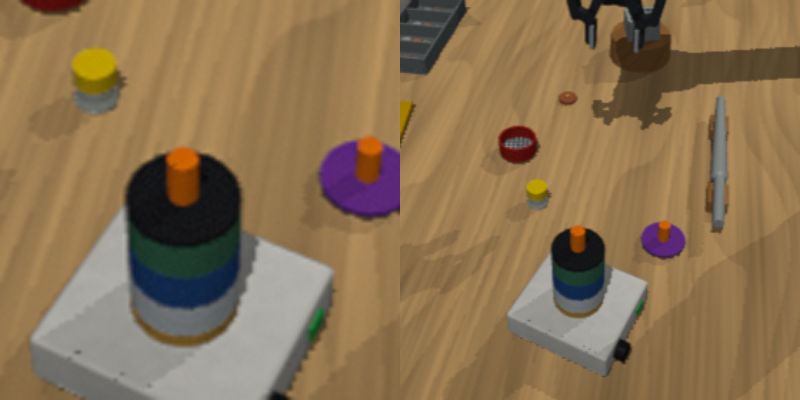

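The stack stands straight and closed: brass ring, pan, blue, green, then black lid at crop (183, 250). The red sieve, jar, wheel and purple look-alike have not moved, and the arm is clear. Handing in.

```bash
python3 -c "
from workcell import job
print(job.hand_in())"
```

```text
the job is handed in; nothing more can be done
None
```

The sieve stack is built on the shaker's brass ring (pan, fine sieve, coarse sieve, lid), each part seated before the next, and the job was handed in at about 31 s with the arm clear; hand-in returned no verdict.

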